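Make up two workshop kits in fitted trays

TASK

Make up two kits from the stock lying between the two trays: the steel setup block, the small white screw carton and the wax block go into the tray with three compartments, and the offcut with the slot cut across it and the large brown screw carton go into the tray with two compartments. Put one thing in each compartment, lying flat on the tray's floor, the same side up as it lies now, and let go of it. Leave the plain offcut and the red pencil where they are.

Things in the scene. Friction and masses are not known exactly. Their poses are not given: they have to be found in the camera images.
- three_tray: Fixed low tray, grey floor, dark rims, 300 x 74 mm, with three equal compartments in a row. Origin: centre of the underside; x along it, y across, z up. Floor top at z = 4 mm, tops of the 6 mm thick rims and dividers at z = 12 mm. Compartments 92 (x) by 62 mm (y) inside, centres at x = -98, 0, +98 mm. Any of its things fits any of them, length along the tray; two in one do not fit.
- two_tray: Fixed low tray, grey floor, dark rims, 270 x 94 mm, with two compartments in a row. Origin: centre of the underside; x along it, y across, z up. Floor top at z = 4 mm, tops of the 6 mm rims and divider at z = 12 mm. Inside: long one 140 (x) by 82 mm, centre at x = -59 mm; short one 112 by 82 mm, centre at x = +73 mm. The slotted offcut fits only the long one, length along the tray.
- setup_block: Bare steel setup block, a plain ground bar standing on its narrow long side, 25 mm thick (x), 75 mm long (y), 50 mm high, about 0.35 kg. Origin: centre of the underside; z up. Loose.
- small_carton: Small white closed carton of screws, 48 mm wide (x), 70 mm long (y), 32 mm high, about 0.25 kg. Origin: centre of the underside; z up. Loose and rigid.
- wax_block: Cream-coloured block of wax with rounded edges, 40 mm wide (x), 72 mm long (y), 22 mm high, about 0.07 kg. Origin: centre of the underside; z up. Loose and rigid.
- housed_offcut: Wooden offcut with one square slot (a housing) cut across its top, 56 mm wide (x), 120 mm long (y), 30 mm high, about 0.14 kg. Origin: centre of the underside; z up. The slot runs along x from side to side between y = -10 and y = +16 mm, where the wood is only 18 mm high; grip the full-height part beside it, e.g. across x at y = -30 mm. Loose.
- large_carton: Large brown closed carton of screws among the stock between the trays (not the one at the back by the vice), 62 mm wide (x), 92 mm long (y), 45 mm high, about 0.42 kg. Origin: centre of the underside; z up. Loose and rigid.
- plain_offcut: Plain rectangular wooden offcut without a slot, 44 mm wide (x), 90 mm long (y), 35 mm high. Belongs to neither kit; stays where it is. Origin: centre of the underside; z up. Loose.
- pencil: Red flat carpenter's pencil, 15 mm wide (x), 143 mm long (y), 9 mm thick, lying flat on the bench between the stock. Belongs to neither kit; stays where it is. Origin: centre of the underside; z up. Loose.

How it is judged:
At the end, for the whole second after the job is handed in: Setup block, small carton and wax block in the three-compartment tray, slotted offcut and large carton in the two-compartment tray: each centre inside the rims, upright within 0.08 rad, underside within 3 mm of the tray floor (not on a rim, divider or other thing), at rest (x of setup_block in the frame of three_tray between -0.144 and 0.144 m and y of setup_block in the frame of three_tray between -0.031 and 0.031 m and z of setup_block in the frame of three_tray between 0.001 and 0.007 m and angle between each of setup_block, small_carton, wax_block, housed_offcut, large_carton's own z axis and vertical below 0.08 rad and linear speed of each of setup_block, small_carton, wax_block, housed_offcut, large_carton below 0.02 m/s and angular speed of each of setup_block, small_carton, wax_block, housed_offcut, large_carton below 0.2 rad/s and x of small_carton in the frame of three_tray between -0.144 and 0.144 m and y of small_carton in the frame of three_tray between -0.031 and 0.031 m and z of small_carton in the frame of three_tray between 0.001 and 0.007 m and x of wax_block in the frame of three_tray between -0.144 and 0.144 m and y of wax_block in the frame of three_tray between -0.031 and 0.031 m and z of wax_block in the frame of three_tray between 0.001 and 0.007 m and x of housed_offcut in the frame of two_tray between -0.129 and 0.129 m and y of housed_offcut in the frame of two_tray between -0.041 and 0.041 m and z of housed_offcut in the frame of two_tray between 0.001 and 0.007 m and x of large_carton in the frame of two_tray between -0.129 and 0.129 m and y of large_carton in the frame of two_tray between -0.041 and 0.041 m and z of large_carton in the frame of two_tray between 0.001 and 0.007 m); the robot touches nothing.
It fails at once if the plain offcut is shifted by more than 25 mm (distance of plain_offcut from where it was at the start of the episode above 0.025 m).
It fails at once if the pencil is shifted by more than 25 mm (distance of pencil from where it was at the start of the episode above 0.025 m).
It also fails if it takes over 115 s, if anything falls off the work surface, if the arm or the gripper's body presses on something with over 40 N, if the wrist force passes 120 N, or if a joint passes its speed limit or range.

ROBOT

A 7-joint arm with a two-finger parallel gripper is mounted at the origin on a cart in front of the work surface, level with it; the furniture and walls round the work are solid. World frame = base frame: x ahead of the robot, y to its left, z up, the work surface at z = 0. Lengths are in m, angles in rad, forces in N, time in s.
With the tool pointing down it reaches from about 0.4 to 0.85 m from the base axis. Payload 4.5 kg.
Tool frame: the origin (TCP) lies between the finger pads; the fingertips stand r.tip_reach ahead of it and the grasp point (between the pads) lies 11 mm behind it (r.tip_reach is the distance from the TCP to the fingertips, in m); z points along the fingers, y is the line along which they close (so a half turn about z gives the same grasp; the last joint's range is limited). The gripper opens to 88 mm and grips with 3 to 60 N. Pads are 18 mm wide; open, the fingers measure 123 mm over their backs; the gripper's body (75 mm by 187 mm) begins 45 mm behind the grasp point.
Start: joints at [-1.165, 0.689, -0.195, 1.565, 0.157, 0.902, -0.215], TCP at [0.227, 0.582, 0.247] pointing down, gripper open.
Joint ranges: [-3.01, 3.01], [-0.46, 2.08], [-1.47, 1.51], [0.13, 2.56], [-1, 4.14], [0.04, 2.09], [-2.66, 2.66]. Speed limits (rad/s): [2.57, 2.57, 3.14, 3.14, 3.14, 3.14, 3.14].

INTERFACE

Orientations are given as a unit quaternion [x, y, z, w].
In Python, from plant import r, vision, workorder gives the robot as it stands.
- The arm moves only by the tool drive_tool, never from a script. Its argument "targets" is a list of rows, each an object of numbers: "tx", "ty", "tz": the shift along the world's x, y, z in units of 0.03 m (1.0 is 0.03 m); "wx", "wy", "wz": the turn, a rotation vector about the world's x, y, z in units of 60 degrees (1.0 is 60 degrees); "claw": the opening, from -1 (shut) to 1 (fully open). A call has exactly 8 rows; each row shifts and turns the commanded pose from where the row before left it; what a row does not reach is not made up. A row lasts 1/10 s, in which the tool goes at most 50 mm and 8.59 degrees, less where a joint would pass 70% of its speed; a pose out of reach is approached as far as the arm can. A call with a number of a shift or a turn outside -1 to 1 is refused whole. A call with a gripper value outside its range is refused whole. The fingers move at their own pace and stop on an object; "force" is the grip in N (left out, the last holds). Time passes only in rows, so rows that do not move let the fingers close, or fill a call up. It gives the time, the measured TCP pose, the force, the opening and the grip force at its end, in the units of the state.
- r.get_state(): the state, without advancing time (a new reading comes with each control period).
- vision.snapshot(name): name is "scene" or "top" or "wrist"; returns a dict with "image" (480x640x3 uint8, blue, green, red), "range_z" (480x640 float32, m along the optical axis (not along the pixel's ray), 0 where there is no reading), "K" (3x3 intrinsics, pixels), "cam_to_world" (4x4, takes a point from camera to world coordinates). Camera axes: x right, y up, looking along -z (the intrinsics and any distortion apply to the point x, -y, -z); pixel columns grow to the right and rows downward; lengths in m; the calibration is good to about 2 mm. A picture is of the moment at which its call begins.
- workorder.finish_job(): hands the job in; it is judged then, once.
The state is a dict: "clock": time; "q": joint angles; "qd": joint speeds; "joint_torque": joint torques, N m; "tool_pos": TCP position; "eef_rot": TCP orientation; "contact_force": force on the tool from outside, world axes, zero at the start; "moment": the same for the moment, N m; "opening": opening from 0.0 (shut) to 1.0 (fully open); "finger_force": force on a finger pad.
Only numpy, scipy, OpenCV 4.12 (cv2) and the standard library are available. Lean on these libraries where they do the work, as an engineer would, in place of code of your own. Each camera call takes 0.05 s, during which the arm holds its last target. There are 200 camera calls.

## Working session

There is one attempt and no reset: what is moved stays moved. The work goes in short steps, Python scripts to look and compute and a tool call to move; the robot and the scene stay as the last step left them, time stands still between calls to the robot, and variables do not carry over. Pictures are saved under pics/ and viewed, at most 14 in all, crops included, and the job is handed in when it is done.

Besides the shell and the picture viewer there is one more tool, called by a JSON object that holds its "name" and its "arguments". drive_tool: Moves the arm, as the interface text tells. Its arguments: {"type":"object","properties":{"targets":{"type":"array","items":{"type":"object","properties":{"tx":{"type":"number"},"ty":{"type":"number"},"tz":{"type":"number"},"wx":{"type":"number"},"wy":{"type":"number"},"wz":{"type":"number"},"claw":{"type":"number"}}}},"force":{"type":"number"}},"required":["targets"]}

```bash
mkdir -p pics; ls
cat > h.py <<'E'
import numpy as np,cv2
from plant import r,vision,workorder
def snap(n,f=None):
    s=vision.snapshot(n)
    if f: cv2.imwrite('pics/'+f,s['image'])
    np.savez('/tmp/'+n+'.npz',**s); return s
def w(s,u,v,z=None):
    K=s['K'];T=s['cam_to_world']
    d=np.array([(u-K[0,2])/K[0,0],-(v-K[1,2])/K[1,1],-1.])
    if z is None: return T[:3,:3]@(d*s['range_z'][int(v),int(u)])+T[:3,3]
    D=T[:3,:3]@d; return T[:3,3]+D*(z-T[2,3])/D[2]
E
python3 - <<'E'
from h import *
s=snap('top','top.png'); snap('scene','scene.png')
print(s['K'],s['cam_to_world']); print(r.get_state(),r.tip_reach)
E
```

```text
pics
[[560.10114812   0.         323.09992037]
 [  0.         560.10114812 238.24274205]
 [  0.           0.           1.        ]] [[-0.01773229  0.98653608 -0.16257962  0.3961353 ]
 [-0.99955678 -0.01360236  0.02648063  0.1264267 ]
 [ 0.02391263  0.16297712  0.98634002  0.93559667]
 [ 0.          0.          0.          1.        ]]
{'clock': 0.1, 'q': array([-1.16517828,  0.68992056, -0.19452857,  1.56615082,  0.15732765,
        0.90250095, -0.21513505]), 'qd': array([ 4.21959039e-04, -1.31561553e-03, -3.55516862e-04, -8.87066134e-04,
       -6.61889240e-05,  8.45718488e-04, -4.71537363e-05]), 'joint_torque': array([-1.93793225e-03, -5.28509331e+01, -1.27127264e+00, -1.53838974e+01,
       -5.25904144e-02,  1.97735229e-03,  2.60230996e-05]), 'tool_pos': array([0.22692281, 0.58180193, 0.24600146]), 'eef_rot': array([ 1.84813377e-01,  9.82773314e-01, -7.88463859e-04, -8.41278512e-05]), 'contact_force': array([-0.0483076 ,  0.09111477,  0.30318267]), 'moment': array([ 0.06187127, -0.01233411, -0.07158194]), 'finger_force': 0.0, 'opening': 0.996349889666035} 0.008
```

View pics/top.png

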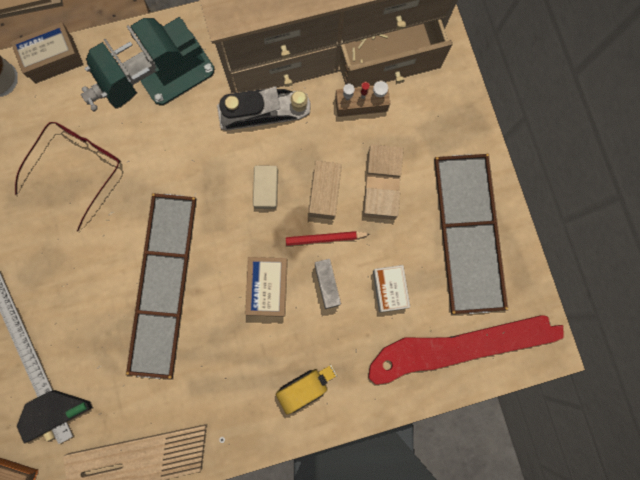

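View pics/scene.png

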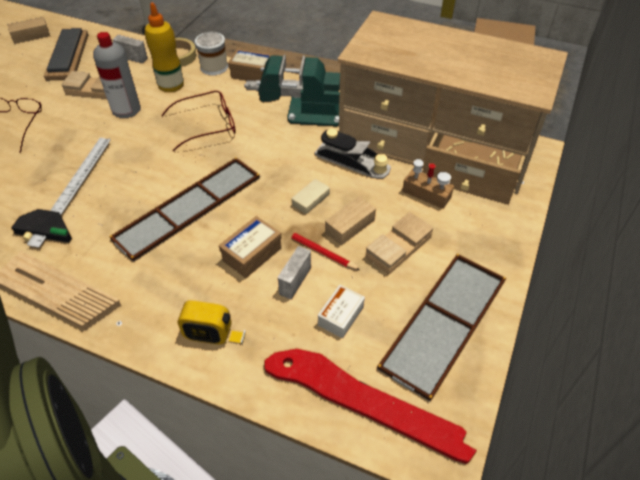

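The top view shows the three-tray at left (corners about 153,195 / 196,198 / 172,377 / 128,375) and the two-tray at right (436,157 / 488,155 / 506,311 / 452,313). Between them lie the wax (265,187), plain offcut (324,190), slotted offcut (383,182), pencil (325,239), large carton (266,288), steel block (327,284) and small carton (391,289). The scene view agrees.

```bash
cat > seg.py <<'E'
from h import *
s=dict(np.load('/tmp/top.npz'))
v,u=np.mgrid[:480,:640];K=s['K'];T=s['cam_to_world'];Z=s['range_z']
P=np.stack([(u-K[0,2])/K[0,0]*Z,-(v-K[1,2])/K[1,1]*Z,-Z],-1)@T[:3,:3].T+T[:3,3]
H=P[...,2]
print('table',np.median(H[330:350,220:320]))
def rect(n,m,z=None):
    q=P[m]
    (c,sz,a)=cv2.minAreaRect((q[:,:2]*1000).astype(np.float32))
    b=cv2.boxPoints((c,sz,a)); e=[b[1]-b[0],b[2]-b[1]]; L=max(e,key=np.linalg.norm)
    print(n,'c',np.round(c,1),'size',np.round(sorted(sz),1),'yaw long',round(np.degrees(np.arctan2(L[1],L[0]))%180,1),'z',np.round(np.median(q[:,2])*1000,1),m.sum())
boxes=dict(wax=(265,187,22),plain=(322,192,35),housed=(383,160,30),lc=(266,288,45),steel=(327,284,50),sc=(391,289,32),housedlow=(383,200,30),pencil=(325,239,9))
for n,(cu,cv_,h) in boxes.items():
    m=(abs(H-h/1000)<.006).astype(np.uint8)
    _,l=cv2.connectedComponents(m); i=l[cv_,cu]
    if i==0: print(n,'none',H[cv_,cu]);continue
    rect(n,l==i)
C={'three':[(153,195),(196,198),(172,377),(128,375)],'two':[(436,157),(488,155),(506,311),(452,313)]}
for n,c in C.items():
    q=np.array([w(s,a,b,.012) for a,b in c]);print(n,np.round(q*1000),np.round(q.mean(0)*1000), [np.round(np.linalg.norm(q[i]-q[(i+1)%4])*1000) for i in range(4)])
    m=np.zeros((480,640),np.uint8);cv2.fillPoly(m,[np.int32(c)],1);m=cv2.dilate(m,np.ones((9,9)))
    rect(n,(m>0)&(H>.008)&(H<.02))
E
python3 seg.py
python3 - <<'E'
import cv2
i=cv2.imread('pics/top.png');cv2.imwrite('pics/c1.png',cv2.resize(i[130:400,110:520],None,fx=1.95,fy=1.95,interpolation=2))
E
```

```text
table -0.00028661283842917884
wax c [637.1 197.7] size [40.  71.5] yaw long 177.8 z 21.2 978
plain c [629.6  97.1] size [44.  91.2] yaw long 172.2 z 34.5 1404
housed c [678.2  -5.3] size [51.3 56.3] yaw long 83.8 z 29.3 963
lc c [467.5 194.5] size [62.6 92.4] yaw long 177.4 z 45.1 2290
steel c [470.4  96.7] size [25. 75.] yaw long 12.9 z 49.6 746
sc c [462.1  -8.2] size [48.4 69.9] yaw long 6.9 z 31.7 1281
housedlow c [605.4   2.8] size [44.8 55.8] yaw long 83.9 z 29.5 881
pencil c [550.4  94.1] size [ 16.3 141.2] yaw long 95.1 z 7.8 662
three [[626. 386.  12.]
 [620. 314.  12.]
 [327. 347.  12.]
 [332. 417.  12.]] [476. 366.  12.] [np.float64(72.0), np.float64(294.0), np.float64(70.0), np.float64(296.0)]
three c [477.3 368.1] size [ 75.3 302. ] yaw long 173.7 z 11.4 2049
two [[ 687.  -95.   12.]
 [ 690. -186.   12.]
 [ 423. -198.   12.]
 [ 421. -108.   12.]] [ 555. -147.   12.] [np.float64(90.0), np.float64(268.0), np.float64(90.0), np.float64(267.0)]
two c [ 556.6 -147.6] size [ 95.6 272.4] yaw long 3.2 z 11.3 1775
```

View pics/c1.png

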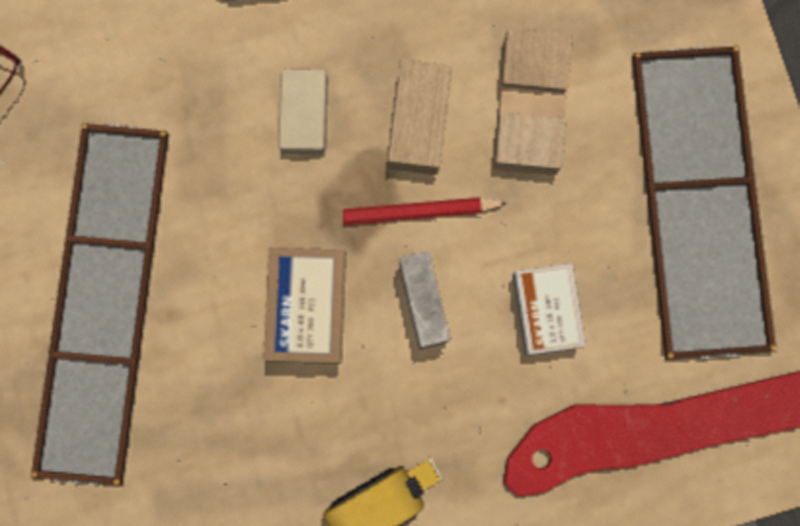

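Measured sizes and heights all match the data given, so I'll go to the wax first. Targets: three_tray at (477,367), axis -6.3°; two_tray at (556,-147), axis +3°, with the long compartment nearest the robot.

{"name": "drive_tool", "arguments": {"targets": [{"tx":0.85,"ty":-0.8,"tz":-0.3,"wz":0.02,"claw":1},{"tx":0.85,"ty":-0.8,"tz":-0.3,"wz":0.02,"claw":1},{"tx":0.85,"ty":-0.8,"tz":-0.3,"wz":0.02,"claw":1},{"tx":0.85,"ty":-0.8,"tz":-0.3,"wz":0.02,"claw":1},{"tx":0.85,"ty":-0.8,"tz":-0.3,"wz":0.02,"claw":1},{"tx":0.85,"ty":-0.8,"tz":-0.3,"wz":0.02,"claw":1},{"tx":0.85,"ty":-0.8,"tz":-0.3,"wz":0.02,"claw":1},{"tx":0.85,"ty":-0.8,"tz":-0.3,"wz":0.02,"claw":1}], "force": 40}}

```text
validation failed for argument at $.ta...
```

{"name": "drive_tool", "arguments": {"targets": [{"tx":0.85,"ty":-0.8,"tz":-0.3,"wx":0,"wy":0,"wz":0.02,"claw":1},{"tx":0.85,"ty":-0.8,"tz":-0.3,"wx":0,"wy":0,"wz":0.02,"claw":1},{"tx":0.85,"ty":-0.8,"tz":-0.3,"wx":0,"wy":0,"wz":0.02,"claw":1},{"tx":0.85,"ty":-0.8,"tz":-0.3,"wx":0,"wy":0,"wz":0.02,"claw":1},{"tx":0.85,"ty":-0.8,"tz":-0.3,"wx":0,"wy":0,"wz":0.02,"claw":1},{"tx":0.85,"ty":-0.8,"tz":-0.3,"wx":0,"wy":0,"wz":0.02,"claw":1},{"tx":0.85,"ty":-0.8,"tz":-0.3,"wx":0,"wy":0,"wz":0.02,"claw":1},{"tx":0.85,"ty":-0.8,"tz":-0.3,"wx":0,"wy":0,"wz":0.02,"claw":1}], "force": 40}}

```text
clock: 0.9
tool_pos: [0.4318, 0.3891, 0.1741]
eef_rot: [0.101, 0.995, -0.0, -0.0]
contact_force: [0.2, 0.8, -0.2]
opening: 0.998
finger_force: 0.0
```

{"name": "drive_tool", "arguments": {"targets": [{"tx":0.855,"ty":-0.797,"tz":-0.3,"wx":0,"wy":0,"wz":0.02,"claw":1},{"tx":0.855,"ty":-0.797,"tz":-0.3,"wx":0,"wy":0,"wz":0.02,"claw":1},{"tx":0.855,"ty":-0.797,"tz":-0.3,"wx":0,"wy":0,"wz":0.02,"claw":1},{"tx":0.855,"ty":-0.797,"tz":-0.3,"wx":0,"wy":0,"wz":0.02,"claw":1},{"tx":0.855,"ty":-0.797,"tz":-0.3,"wx":0,"wy":0,"wz":0.02,"claw":1},{"tx":0.855,"ty":-0.797,"tz":-0.3,"wx":0,"wy":0,"wz":0.02,"claw":1},{"tx":0.855,"ty":-0.797,"tz":-0.3,"wx":0,"wy":0,"wz":0.02,"claw":1},{"tx":0.855,"ty":-0.797,"tz":-0.3,"wx":0,"wy":0,"wz":0.02,"claw":1}]}}

```text
clock: 1.7
tool_pos: [0.6369, 0.1977, 0.1019]
eef_rot: [0.018, 1.0, -0.0, -0.0]
contact_force: [0.6, 0.6, -0.5]
opening: 1.0
finger_force: 0.0
```

Run:
```python
from h import *
s=snap('wrist','wr1.png'); print(r.get_state()['tool_pos'])
```

```text
[0.64168692 0.18952095 0.1001581 ]
```

View pics/wr1.png

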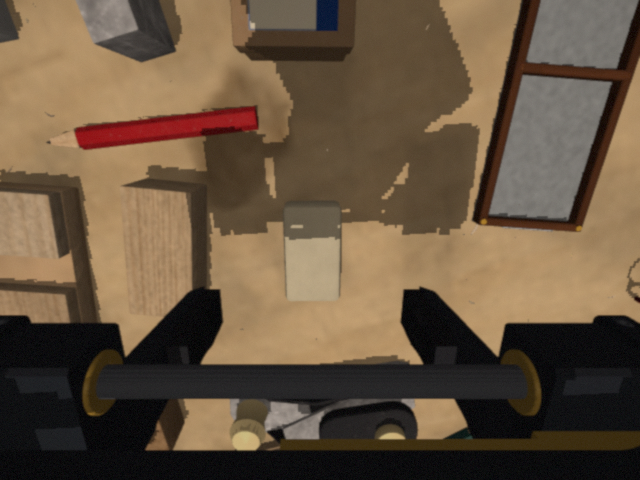

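The wrist view shows the wax (313,250) centred between the fingers (x 215–405). I'll go down with slow end rows.

{"name": "drive_tool", "arguments": {"targets": [{"tx":0,"ty":0,"tz":0,"wx":0,"wy":0,"wz":0,"claw":1},{"tx":0,"ty":0,"tz":-0.5,"wx":0,"wy":0,"wz":0,"claw":1},{"tx":0,"ty":0,"tz":-0.5,"wx":0,"wy":0,"wz":0,"claw":1},{"tx":0,"ty":0,"tz":-0.5,"wx":0,"wy":0,"wz":0,"claw":1},{"tx":0,"ty":0,"tz":-0.4,"wx":0,"wy":0,"wz":0,"claw":1},{"tx":0,"ty":0,"tz":-0.1,"wx":0,"wy":0,"wz":0,"claw":1},{"tx":0,"ty":0,"tz":0,"wx":0,"wy":0,"wz":0,"claw":1},{"tx":0,"ty":0,"tz":0,"wx":0,"wy":0,"wz":0,"claw":1}]}}

```text
clock: 2.55
tool_pos: [0.6366, 0.1993, 0.0431]
eef_rot: [0.018, 1.0, 0.0, 0.0]
contact_force: [0.4, 0.8, -0.0]
opening: 1.001
finger_force: 0.0
```

{"name": "drive_tool", "arguments": {"targets": [{"tx":0,"ty":-0.03,"tz":-0.4,"wx":0,"wy":0,"wz":0,"claw":1},{"tx":0,"ty":-0.02,"tz":-0.35,"wx":0,"wy":0,"wz":0,"claw":0.3},{"tx":0,"ty":0,"tz":-0.1,"wx":0,"wy":0,"wz":0,"claw":0},{"tx":0,"ty":0,"tz":0,"wx":0,"wy":0,"wz":0,"claw":-1},{"tx":0,"ty":0,"tz":0,"wx":0,"wy":0,"wz":0,"claw":-1},{"tx":0,"ty":0,"tz":0,"wx":0,"wy":0,"wz":0,"claw":-1},{"tx":0,"ty":0,"tz":0,"wx":0,"wy":0,"wz":0,"claw":-1},{"tx":0,"ty":0,"tz":0,"wx":0,"wy":0,"wz":0,"claw":-1}], "force": 25}}

```text
clock: 3.35
tool_pos: [0.6365, 0.1977, 0.0176]
eef_rot: [0.018, 1.0, 0.0, 0.0]
contact_force: [0.3, -0.3, 0.8]
opening: 0.455
finger_force: 25.0
```

{"name": "drive_tool", "arguments": {"targets": [{"tx":0,"ty":0,"tz":0.7,"wx":0,"wy":0,"wz":0,"claw":-1},{"tx":0,"ty":0.1,"tz":1,"wx":0,"wy":0,"wz":0,"claw":-1},{"tx":-0.35,"ty":0.9,"tz":0.3,"wx":0,"wy":0,"wz":-0.012,"claw":-1},{"tx":-0.4,"ty":1,"tz":0,"wx":0,"wy":0,"wz":-0.012,"claw":-1},{"tx":-0.4,"ty":1,"tz":0,"wx":0,"wy":0,"wz":-0.012,"claw":-1},{"tx":-0.4,"ty":1,"tz":0,"wx":0,"wy":0,"wz":-0.012,"claw":-1},{"tx":-0.35,"ty":0.9,"tz":0,"wx":0,"wy":0,"wz":-0.012,"claw":-1},{"tx":-0.16,"ty":0.36,"tz":0,"wx":0,"wy":0,"wz":-0.01,"claw":-1}]}}

```text
clock: 4.15
tool_pos: [0.5721, 0.3598, 0.0775]
eef_rot: [0.053, 0.999, 0.002, -0.001]
contact_force: [-0.4, 1.1, -0.6]
opening: 0.453
finger_force: 25.0
```

{"name": "drive_tool", "arguments": {"targets": [{"tx":0,"ty":0,"tz":0,"wx":0,"wy":0,"wz":0,"claw":-1},{"tx":0,"ty":0,"tz":0,"wx":0,"wy":0,"wz":0,"claw":-1},{"tx":0,"ty":0,"tz":0,"wx":0,"wy":0,"wz":0,"claw":-1},{"tx":0,"ty":0,"tz":0,"wx":0,"wy":0,"wz":0,"claw":-1},{"tx":0,"ty":0,"tz":-0.5,"wx":0,"wy":0,"wz":0,"claw":-1},{"tx":0,"ty":0,"tz":-0.4,"wx":0,"wy":0,"wz":0,"claw":-1},{"tx":0,"ty":0,"tz":0,"wx":0,"wy":0,"wz":0,"claw":-1},{"tx":0,"ty":0,"tz":0,"wx":0,"wy":0,"wz":0,"claw":-1}]}}

```text
clock: 4.95
tool_pos: [0.5739, 0.355, 0.0492]
eef_rot: [0.055, 0.998, -0.0, -0.001]
contact_force: [-0.3, 0.4, -0.6]
opening: 0.449
finger_force: 25.0
```

Run:
```python
from h import *
s=snap('wrist','wr2.png')
```

```text
(no output)
```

View pics/wr2.png

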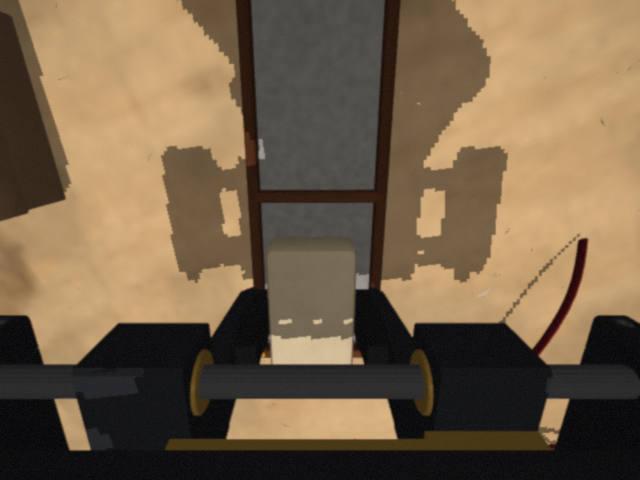

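Wax (312,290) sits centred over the far compartment (rims at 258 and 378). Lower and release.

{"name": "drive_tool", "arguments": {"targets": [{"tx":0,"ty":0.02,"tz":-0.4,"wx":0,"wy":0,"wz":0,"claw":-1},{"tx":0,"ty":0.02,"tz":-0.4,"wx":0,"wy":0,"wz":0,"claw":-1},{"tx":0,"ty":0,"tz":-0.12,"wx":0,"wy":0,"wz":0,"claw":-1},{"tx":0,"ty":0,"tz":0,"wx":0,"wy":0,"wz":0,"claw":-1},{"tx":0,"ty":0,"tz":0,"wx":0,"wy":0,"wz":0,"claw":-1},{"tx":0,"ty":0,"tz":0,"wx":0,"wy":0,"wz":0,"claw":0.2},{"tx":0,"ty":0,"tz":0,"wx":0,"wy":0,"wz":0,"claw":0.2},{"tx":0,"ty":0,"tz":0,"wx":0,"wy":0,"wz":0,"claw":0.2}]}}

```text
clock: 5.8
tool_pos: [0.5745, 0.3566, 0.0227]
eef_rot: [0.055, 0.998, 0.0, 0.0]
contact_force: [-0.5, -0.2, 0.9]
opening: 0.599
finger_force: 0.0
```

{"name": "drive_tool", "arguments": {"targets": [{"tx":0,"ty":0,"tz":0.8,"wx":0,"wy":0,"wz":0,"claw":0.2},{"tx":0,"ty":0,"tz":1,"wx":0,"wy":0,"wz":0,"claw":0.5},{"tx":-0.6,"ty":-0.9,"tz":0.9,"wx":0,"wy":0,"wz":0.01,"claw":1},{"tx":-0.6,"ty":-0.9,"tz":0,"wx":0,"wy":0,"wz":0.01,"claw":1},{"tx":-0.6,"ty":-0.9,"tz":0,"wx":0,"wy":0,"wz":0.01,"claw":1},{"tx":-0.6,"ty":-0.9,"tz":0,"wx":0,"wy":0,"wz":0.01,"claw":1},{"tx":-0.6,"ty":-0.9,"tz":0,"wx":0,"wy":0,"wz":0.01,"claw":1},{"tx":-0.57,"ty":-0.9,"tz":0,"wx":0,"wy":0,"wz":0.012,"claw":1}]}}

```text
clock: 6.6
tool_pos: [0.4667, 0.1937, 0.104]
eef_rot: [0.022, 1.0, 0.0, 0.0]
contact_force: [-0.5, -0.1, 0.4]
opening: 0.997
finger_force: 0.0
```

{"name": "drive_tool", "arguments": {"targets": [{"tx":0,"ty":0,"tz":0,"wx":0,"wy":0,"wz":0,"claw":1},{"tx":0,"ty":0,"tz":0,"wx":0,"wy":0,"wz":0,"claw":1},{"tx":0,"ty":0,"tz":0,"wx":0,"wy":0,"wz":0,"claw":1},{"tx":0,"ty":0,"tz":0,"wx":0,"wy":0,"wz":0,"claw":1},{"tx":0,"ty":0,"tz":-0.5,"wx":0,"wy":0,"wz":0,"claw":1},{"tx":0,"ty":0,"tz":-0.4,"wx":0,"wy":0,"wz":0,"claw":1},{"tx":0,"ty":0,"tz":0,"wx":0,"wy":0,"wz":0,"claw":1},{"tx":0,"ty":0,"tz":0,"wx":0,"wy":0,"wz":0,"claw":1}]}}

```text
clock: 7.4
tool_pos: [0.4672, 0.1948, 0.0763]
eef_rot: [0.022, 1.0, -0.0, -0.0]
contact_force: [1.2, -0.4, -0.3]
opening: 0.995
finger_force: 0.0
```

{"name": "drive_tool", "arguments": {"targets": [{"tx":0,"ty":0,"tz":-0.6,"wx":0,"wy":0,"wz":0,"claw":1},{"tx":0,"ty":0,"tz":-0.6,"wx":0,"wy":0,"wz":0,"claw":1},{"tx":0,"ty":0,"tz":-0.5,"wx":0,"wy":0,"wz":0,"claw":1},{"tx":0,"ty":0,"tz":-0.1,"wx":0,"wy":0,"wz":0,"claw":0.5},{"tx":0,"ty":0,"tz":0,"wx":0,"wy":0,"wz":0,"claw":-1},{"tx":0,"ty":0,"tz":0,"wx":0,"wy":0,"wz":0,"claw":-1},{"tx":0,"ty":0,"tz":0,"wx":0,"wy":0,"wz":0,"claw":-1},{"tx":0,"ty":0,"tz":0,"wx":0,"wy":0,"wz":0,"claw":-1}], "force": 45}}

```text
clock: 8.2
tool_pos: [0.4678, 0.1948, 0.0234]
eef_rot: [0.023, 1.0, 0.0, 0.001]
contact_force: [0.4, -0.3, 4.5]
opening: 0.699
finger_force: 45.0
```

{"name": "drive_tool", "arguments": {"targets": [{"tx":0,"ty":0,"tz":0.6,"wx":0,"wy":0,"wz":0,"claw":-1},{"tx":0,"ty":0,"tz":1,"wx":0,"wy":0,"wz":0,"claw":-1},{"tx":0,"ty":0,"tz":1,"wx":0,"wy":0,"wz":0,"claw":-1},{"tx":0.2,"ty":-0.5,"tz":0.7,"wx":0,"wy":0,"wz":0,"claw":-1},{"tx":0.45,"ty":-0.95,"tz":0,"wx":0,"wy":0,"wz":0.008,"claw":-1},{"tx":0.45,"ty":-0.95,"tz":0,"wx":0,"wy":0,"wz":0.008,"claw":-1},{"tx":0.45,"ty":-0.95,"tz":0,"wx":0,"wy":0,"wz":0.008,"claw":-1},{"tx":0.45,"ty":-0.95,"tz":0,"wx":0,"wy":0,"wz":0.008,"claw":-1}]}}

```text
clock: 9.0
tool_pos: [0.527, 0.0638, 0.1214]
eef_rot: [0.006, 1.0, -0.0, -0.001]
contact_force: [0.8, -0.1, -4.1]
opening: 0.705
finger_force: 45.0
```

{"name": "drive_tool", "arguments": {"targets": [{"tx":0.45,"ty":-0.95,"tz":0,"wx":0,"wy":0,"wz":0.008,"claw":-1},{"tx":0.45,"ty":-0.95,"tz":0,"wx":0,"wy":0,"wz":0.008,"claw":-1},{"tx":0.45,"ty":-0.95,"tz":0,"wx":0,"wy":0,"wz":0.008,"claw":-1},{"tx":0.45,"ty":-0.95,"tz":0,"wx":0,"wy":0,"wz":0.008,"claw":-1},{"tx":0.45,"ty":-0.95,"tz":0,"wx":0,"wy":0,"wz":0.008,"claw":-1},{"tx":0.45,"ty":-0.95,"tz":0,"wx":0,"wy":0,"wz":0.008,"claw":-1},{"tx":0.45,"ty":-0.95,"tz":0,"wx":0,"wy":0,"wz":0.008,"claw":-1},{"tx":0.2,"ty":-0.4,"tz":0,"wx":0,"wy":0,"wz":0.005,"claw":-1}]}}

```text
clock: 9.8
tool_pos: [0.6273, -0.1511, 0.1206]
eef_rot: [-0.024, 1.0, -0.002, -0.001]
contact_force: [-0.4, -1.1, -6.0]
opening: 0.704
finger_force: 45.0
```

{"name": "drive_tool", "arguments": {"targets": [{"tx":0,"ty":0,"tz":0,"wx":0,"wy":0,"wz":0,"claw":-1},{"tx":0,"ty":0,"tz":0,"wx":0,"wy":0,"wz":0,"claw":-1},{"tx":0,"ty":0,"tz":0,"wx":0,"wy":0,"wz":0,"claw":-1},{"tx":0,"ty":0,"tz":-0.5,"wx":0,"wy":0,"wz":0,"claw":-1},{"tx":0,"ty":0,"tz":-0.7,"wx":0,"wy":0,"wz":0,"claw":-1},{"tx":0,"ty":0,"tz":-0.5,"wx":0,"wy":0,"wz":0,"claw":-1},{"tx":0,"ty":0,"tz":0,"wx":0,"wy":0,"wz":0,"claw":-1},{"tx":0,"ty":0,"tz":0,"wx":0,"wy":0,"wz":0,"claw":-1}]}}

```text
clock: 10.6
tool_pos: [0.6277, -0.1454, 0.0702]
eef_rot: [-0.026, 1.0, 0.0, -0.0]
contact_force: [0.4, -0.3, -4.8]
opening: 0.703
finger_force: 45.0
```

Run:
```python
from h import *
s=snap('wrist','wr3.png')
```

```text
(no output)
```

View pics/wr3.png

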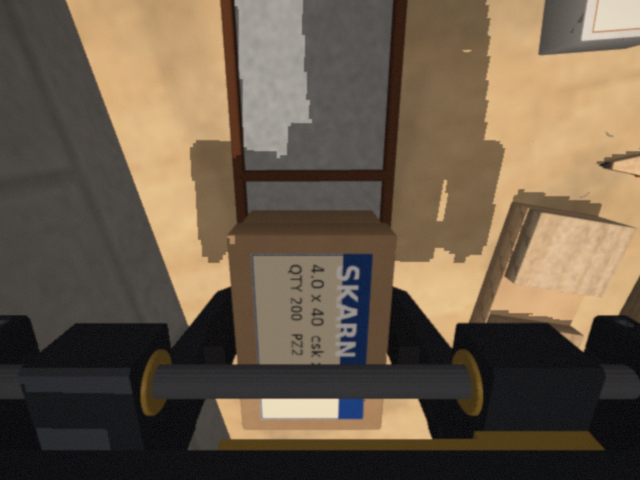

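The carton (front edge 230–395 at row 230) is centred over the short compartment beyond the divider (row 175). Lower and release.

{"name": "drive_tool", "arguments": {"targets": [{"tx":0,"ty":0.03,"tz":-0.5,"wx":0,"wy":0,"wz":0,"claw":-1},{"tx":0,"ty":0.03,"tz":-0.5,"wx":0,"wy":0,"wz":0,"claw":-1},{"tx":0,"ty":0,"tz":-0.32,"wx":0,"wy":0,"wz":0,"claw":-1},{"tx":0,"ty":0,"tz":-0.1,"wx":0,"wy":0,"wz":0,"claw":-1},{"tx":0,"ty":0,"tz":0,"wx":0,"wy":0,"wz":0,"claw":-1},{"tx":0,"ty":0,"tz":0,"wx":0,"wy":0,"wz":0,"claw":-1},{"tx":0,"ty":0,"tz":0,"wx":0,"wy":0,"wz":0,"claw":0.75},{"tx":0,"ty":0,"tz":0,"wx":0,"wy":0,"wz":0,"claw":0.75}]}}

```text
clock: 11.45
tool_pos: [0.6288, -0.1442, 0.0287]
eef_rot: [-0.026, 1.0, -0.0, 0.001]
contact_force: [-0.3, -0.3, 0.3]
opening: 0.857
finger_force: 0.0
```

{"name": "drive_tool", "arguments": {"targets": [{"tx":0,"ty":0,"tz":0.8,"wx":0,"wy":0,"wz":0,"claw":0.75},{"tx":0,"ty":0,"tz":1,"wx":0,"wy":0,"wz":0,"claw":0.75},{"tx":0,"ty":0,"tz":0.6,"wx":0,"wy":0,"wz":-0.016,"claw":0.8},{"tx":0.24,"ty":0.94,"tz":0,"wx":0,"wy":0,"wz":-0.028,"claw":0.9},{"tx":0.24,"ty":0.94,"tz":0,"wx":0,"wy":0,"wz":-0.028,"claw":0.9},{"tx":0.24,"ty":0.94,"tz":0,"wx":0,"wy":0,"wz":-0.028,"claw":0.9},{"tx":0.24,"ty":0.94,"tz":0,"wx":0,"wy":0,"wz":-0.028,"claw":0.9},{"tx":0.25,"ty":0.92,"tz":0,"wx":0,"wy":0,"wz":-0.028,"claw":0.9}]}}

```text
clock: 12.25
tool_pos: [0.6646, -0.0024, 0.1005]
eef_rot: [0.056, 0.998, 0.0, 0.0]
contact_force: [0.2, -0.4, -0.1]
opening: 0.952
finger_force: 0.0
```

{"name": "drive_tool", "arguments": {"targets": [{"tx":0,"ty":0,"tz":0,"wx":0,"wy":0,"wz":0,"claw":0.9},{"tx":0,"ty":0,"tz":0,"wx":0,"wy":0,"wz":0,"claw":0.9},{"tx":0,"ty":0,"tz":0,"wx":0,"wy":0,"wz":0,"claw":0.9},{"tx":0,"ty":0,"tz":-0.5,"wx":0,"wy":0,"wz":0,"claw":0.9},{"tx":0,"ty":0,"tz":-0.6,"wx":0,"wy":0,"wz":0,"claw":0.9},{"tx":0,"ty":0,"tz":-0.3,"wx":0,"wy":0,"wz":0,"claw":0.9},{"tx":0,"ty":0,"tz":0,"wx":0,"wy":0,"wz":0,"claw":0.9},{"tx":0,"ty":0,"tz":0,"wx":0,"wy":0,"wz":0,"claw":0.9}]}}

```text
clock: 13.05
tool_pos: [0.6639, -0.0038, 0.0574]
eef_rot: [0.056, 0.998, 0.0, -0.0]
contact_force: [-0.2, -0.0, 0.6]
opening: 0.95
finger_force: 0.0
```

{"name": "drive_tool", "arguments": {"targets": [{"tx":0.03,"ty":0,"tz":-0.5,"wx":0,"wy":0,"wz":0,"claw":0.9},{"tx":0,"ty":0,"tz":-0.5,"wx":0,"wy":0,"wz":0,"claw":0.9},{"tx":0,"ty":0,"tz":-0.28,"wx":0,"wy":0,"wz":0,"claw":0.7},{"tx":0,"ty":0,"tz":0,"wx":0,"wy":0,"wz":0,"claw":0.4},{"tx":0,"ty":0,"tz":0,"wx":0,"wy":0,"wz":0,"claw":-1},{"tx":0,"ty":0,"tz":0,"wx":0,"wy":0,"wz":0,"claw":-1},{"tx":0,"ty":0,"tz":0,"wx":0,"wy":0,"wz":0,"claw":-1},{"tx":0,"ty":0,"tz":0,"wx":0,"wy":0,"wz":0,"claw":-1}], "force": 40}}

```text
clock: 13.85
tool_pos: [0.6652, -0.0037, 0.0199]
eef_rot: [0.055, 0.998, 0.0, 0.0]
contact_force: [-0.7, -0.3, -0.5]
opening: 0.629
finger_force: 40.0
```

{"name": "drive_tool", "arguments": {"targets": [{"tx":0,"ty":0,"tz":0.6,"wx":0,"wy":0,"wz":0,"claw":-1},{"tx":0,"ty":0,"tz":1,"wx":0,"wy":0,"wz":0,"claw":-1},{"tx":-0.5,"ty":0,"tz":1,"wx":0,"wy":0,"wz":0.026,"claw":-1},{"tx":-0.9,"ty":-0.8,"tz":0.6,"wx":0,"wy":0,"wz":0.026,"claw":-1},{"tx":-0.9,"ty":-1,"tz":0,"wx":0,"wy":0,"wz":0.026,"claw":-1},{"tx":-0.9,"ty":-1,"tz":0,"wx":0,"wy":0,"wz":0.026,"claw":-1},{"tx":-0.9,"ty":-1,"tz":0,"wx":0,"wy":0,"wz":0.026,"claw":-1},{"tx":-0.77,"ty":-1,"tz":0,"wx":0,"wy":0,"wz":0.026,"claw":-1}]}}

```text
clock: 14.65
tool_pos: [0.5178, -0.1491, 0.1172]
eef_rot: [-0.027, 1.0, -0.001, 0.0]
contact_force: [0.8, -0.6, -1.0]
opening: 0.635
finger_force: 40.0
```

{"name": "drive_tool", "arguments": {"targets": [{"tx":0,"ty":-0.06,"tz":0,"wx":0,"wy":0,"wz":0,"claw":-1},{"tx":0,"ty":0,"tz":0,"wx":0,"wy":0,"wz":0,"claw":-1},{"tx":0,"ty":0,"tz":0,"wx":0,"wy":0,"wz":0,"claw":-1},{"tx":0,"ty":0,"tz":-0.5,"wx":0,"wy":0,"wz":0,"claw":-1},{"tx":0,"ty":0,"tz":-0.8,"wx":0,"wy":0,"wz":0,"claw":-1},{"tx":0,"ty":0,"tz":-0.5,"wx":0,"wy":0,"wz":0,"claw":-1},{"tx":0,"ty":0,"tz":0,"wx":0,"wy":0,"wz":0,"claw":-1},{"tx":0,"ty":0,"tz":0,"wx":0,"wy":0,"wz":0,"claw":-1}]}}

```text
clock: 15.45
tool_pos: [0.52, -0.1482, 0.062]
eef_rot: [-0.027, 1.0, 0.0, 0.0]
contact_force: [-0.3, 0.9, -1.4]
opening: 0.632
finger_force: 40.0
```

Run:
```python
from h import *
s=snap('wrist','wr4.png')
```

```text
(no output)
```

View pics/wr4.png

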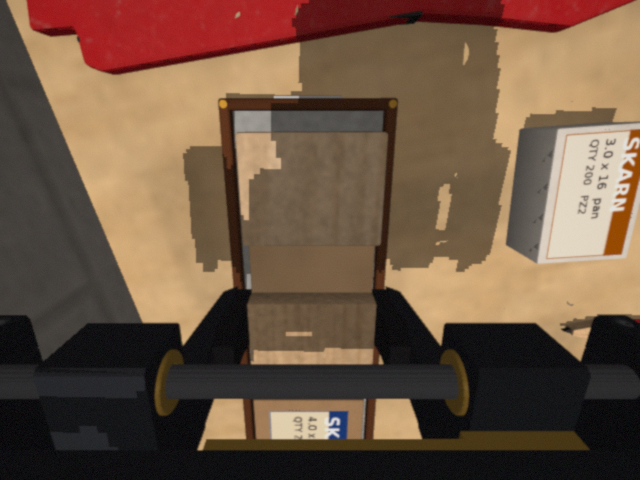

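The offcut (236–387 at row 135, centred at 311) sits over the long compartment (rims 228 to 392). Lower and release.

{"name": "drive_tool", "arguments": {"targets": [{"tx":0,"ty":-0.03,"tz":-0.5,"wx":0,"wy":0,"wz":0,"claw":-1},{"tx":0,"ty":0,"tz":-0.5,"wx":0,"wy":0,"wz":0,"claw":-1},{"tx":0,"ty":0,"tz":-0.24,"wx":0,"wy":0,"wz":0,"claw":-1},{"tx":0,"ty":0,"tz":0,"wx":0,"wy":0,"wz":0,"claw":-1},{"tx":0,"ty":0,"tz":0,"wx":0,"wy":0,"wz":0,"claw":-1},{"tx":0,"ty":0,"tz":0,"wx":0,"wy":0,"wz":0,"claw":0.65},{"tx":0,"ty":0,"tz":0,"wx":0,"wy":0,"wz":0,"claw":0.65},{"tx":0,"ty":0,"tz":0,"wx":0,"wy":0,"wz":0,"claw":0.65}]}}

```text
clock: 16.3
tool_pos: [0.5192, -0.1505, 0.0249]
eef_rot: [-0.026, 1.0, -0.0, 0.0]
contact_force: [-0.2, -0.3, -0.4]
opening: 0.823
finger_force: 0.0
```

{"name": "drive_tool", "arguments": {"targets": [{"tx":0,"ty":0,"tz":0.8,"wx":0,"wy":0,"wz":0,"claw":0.65},{"tx":0,"ty":0,"tz":1,"wx":0,"wy":0,"wz":0,"claw":0.65},{"tx":-0.3,"ty":0.7,"tz":0.2,"wx":0,"wy":0,"wz":0.015,"claw":0.8},{"tx":-0.4,"ty":1,"tz":0,"wx":0,"wy":0,"wz":0.015,"claw":0.8},{"tx":-0.4,"ty":1,"tz":0,"wx":0,"wy":0,"wz":0.015,"claw":0.8},{"tx":-0.4,"ty":1,"tz":0,"wx":0,"wy":0,"wz":0.02,"claw":0.8},{"tx":-0.3,"ty":0.8,"tz":0,"wx":0,"wy":0,"wz":0,"claw":0.8},{"tx":-0.1,"ty":0.24,"tz":0,"wx":0,"wy":0,"wz":0,"claw":0.8}]}}

```text
clock: 17.1
tool_pos: [0.4612, -0.0051, 0.0848]
eef_rot: [-0.063, 0.998, 0.001, -0.0]
contact_force: [0.4, -0.1, -0.3]
opening: 0.9
finger_force: 0.0
```

{"name": "drive_tool", "arguments": {"targets": [{"tx":0,"ty":0,"tz":0,"wx":0,"wy":0,"wz":0,"claw":0.8},{"tx":0,"ty":0,"tz":0,"wx":0,"wy":0,"wz":0,"claw":0.8},{"tx":0,"ty":0,"tz":0,"wx":0,"wy":0,"wz":0,"claw":0.8},{"tx":0,"ty":0,"tz":-0.5,"wx":0,"wy":0,"wz":0,"claw":0.8},{"tx":0,"ty":0,"tz":-0.3,"wx":0,"wy":0,"wz":0,"claw":0.8},{"tx":0,"ty":0,"tz":0,"wx":0,"wy":0,"wz":0,"claw":0.8},{"tx":0,"ty":0,"tz":0,"wx":0,"wy":0,"wz":0,"claw":0.8},{"tx":0,"ty":0,"tz":0,"wx":0,"wy":0,"wz":0,"claw":0.8}]}}

```text
clock: 17.9
tool_pos: [0.4621, -0.0085, 0.0607]
eef_rot: [-0.06, 0.998, 0.0, 0.0]
contact_force: [0.3, -0.1, 0.4]
opening: 0.9
finger_force: 0.0
```

{"name": "drive_tool", "arguments": {"targets": [{"tx":0,"ty":0,"tz":-0.5,"wx":0,"wy":0,"wz":0,"claw":0.8},{"tx":0,"ty":0,"tz":-0.5,"wx":0,"wy":0,"wz":0,"claw":0.8},{"tx":0,"ty":0,"tz":-0.37,"wx":0,"wy":0,"wz":0,"claw":0.7},{"tx":0,"ty":0,"tz":0,"wx":0,"wy":0,"wz":0,"claw":0.3},{"tx":0,"ty":0,"tz":0,"wx":0,"wy":0,"wz":0,"claw":-1},{"tx":0,"ty":0,"tz":0,"wx":0,"wy":0,"wz":0,"claw":-1},{"tx":0,"ty":0,"tz":0,"wx":0,"wy":0,"wz":0,"claw":-1},{"tx":0,"ty":0,"tz":0,"wx":0,"wy":0,"wz":0,"claw":-1}], "force": 40}}

```text
clock: 18.7
tool_pos: [0.463, -0.0082, 0.0205]
eef_rot: [-0.06, 0.998, 0.0, 0.0]
contact_force: [-0.7, -0.2, 4.4]
opening: 0.543
finger_force: 40.0
```

{"name": "drive_tool", "arguments": {"targets": [{"tx":0,"ty":0,"tz":0.6,"wx":0,"wy":0,"wz":0,"claw":-1},{"tx":0,"ty":0,"tz":1,"wx":0,"wy":0,"wz":0,"claw":-1},{"tx":0,"ty":0,"tz":1,"wx":0,"wy":0,"wz":0,"claw":-1},{"tx":-0.1,"ty":0.6,"tz":0.7,"wx":0,"wy":0,"wz":-0.018,"claw":-1},{"tx":-0.2,"ty":1,"tz":0,"wx":0,"wy":0,"wz":-0.018,"claw":-1},{"tx":-0.2,"ty":1,"tz":0,"wx":0,"wy":0,"wz":-0.018,"claw":-1},{"tx":-0.2,"ty":1,"tz":0,"wx":0,"wy":0,"wz":-0.018,"claw":-1},{"tx":-0.2,"ty":1,"tz":0,"wx":0,"wy":0,"wz":-0.018,"claw":-1}]}}

```text
clock: 19.5
tool_pos: [0.435, 0.1304, 0.1189]
eef_rot: [-0.012, 1.0, -0.0, -0.001]
contact_force: [1.0, 0.3, -3.6]
opening: 0.542
finger_force: 40.0
```

{"name": "drive_tool", "arguments": {"targets": [{"tx":-0.23,"ty":1,"tz":0,"wx":0,"wy":0,"wz":-0.018,"claw":-1},{"tx":-0.23,"ty":1,"tz":0,"wx":0,"wy":0,"wz":-0.018,"claw":-1},{"tx":-0.23,"ty":1,"tz":0,"wx":0,"wy":0,"wz":-0.018,"claw":-1},{"tx":-0.23,"ty":1,"tz":0,"wx":0,"wy":0,"wz":-0.018,"claw":-1},{"tx":-0.23,"ty":1,"tz":0,"wx":0,"wy":0,"wz":-0.018,"claw":-1},{"tx":-0.23,"ty":1,"tz":0,"wx":0,"wy":0,"wz":-0.018,"claw":-1},{"tx":-0.23,"ty":1,"tz":0,"wx":0,"wy":0,"wz":-0.018,"claw":-1},{"tx":-0.23,"ty":0.9,"tz":0,"wx":0,"wy":0,"wz":-0.004,"claw":-1}]}}

```text
clock: 20.3
tool_pos: [0.3795, 0.3678, 0.1187]
eef_rot: [0.055, 0.998, -0.0, -0.001]
contact_force: [0.4, 0.0, -4.0]
opening: 0.539
finger_force: 40.0
```

{"name": "drive_tool", "arguments": {"targets": [{"tx":0,"ty":0.37,"tz":0,"wx":0,"wy":0,"wz":0,"claw":-1},{"tx":0,"ty":0,"tz":0,"wx":0,"wy":0,"wz":0,"claw":-1},{"tx":0,"ty":0,"tz":0,"wx":0,"wy":0,"wz":0,"claw":-1},{"tx":0,"ty":0,"tz":-0.5,"wx":0,"wy":0,"wz":0,"claw":-1},{"tx":0,"ty":0,"tz":-0.7,"wx":0,"wy":0,"wz":0,"claw":-1},{"tx":0,"ty":0,"tz":-0.6,"wx":0,"wy":0,"wz":0,"claw":-1},{"tx":0,"ty":0,"tz":0,"wx":0,"wy":0,"wz":0,"claw":-1},{"tx":0,"ty":0,"tz":0,"wx":0,"wy":0,"wz":0,"claw":-1}]}}

```text
clock: 21.1
tool_pos: [0.3809, 0.3761, 0.0649]
eef_rot: [0.056, 0.998, -0.001, -0.001]
contact_force: [-0.2, 0.4, -3.7]
opening: 0.539
finger_force: 40.0
```

Run:
```python
from h import *
s=snap('wrist','wr5.png')
```

```text
(no output)
```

View pics/wr5.png

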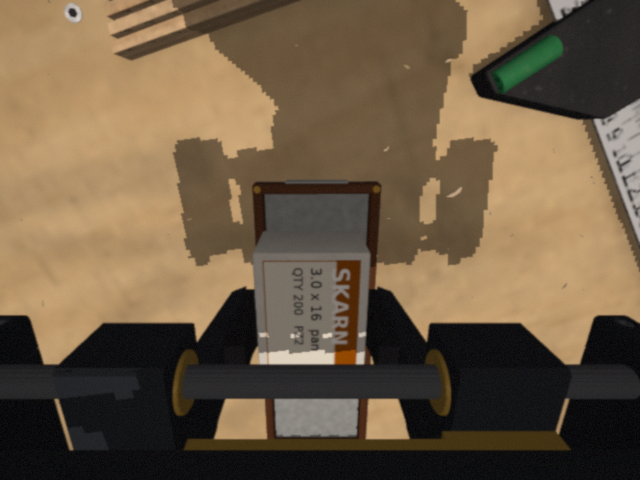

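The carton (255–368) is within the near compartment's rims (255–378), a couple of mm to the left. Shift, lower and release.

{"name": "drive_tool", "arguments": {"targets": [{"tx":0,"ty":0.06,"tz":-0.5,"wx":0,"wy":0,"wz":0,"claw":-1},{"tx":0,"ty":0,"tz":-0.5,"wx":0,"wy":0,"wz":0,"claw":-1},{"tx":0,"ty":0,"tz":-0.3,"wx":0,"wy":0,"wz":0,"claw":-1},{"tx":0,"ty":0,"tz":0,"wx":0,"wy":0,"wz":0,"claw":-1},{"tx":0,"ty":0,"tz":0,"wx":0,"wy":0,"wz":0,"claw":-1},{"tx":0,"ty":0,"tz":0,"wx":0,"wy":0,"wz":0,"claw":0.4},{"tx":0,"ty":0,"tz":0,"wx":0,"wy":0,"wz":0,"claw":0.4},{"tx":0,"ty":0,"tz":0,"wx":0,"wy":0,"wz":0,"claw":0.4}]}}

```text
clock: 21.95
tool_pos: [0.3807, 0.3799, 0.0263]
eef_rot: [0.055, 0.998, 0.001, -0.0]
contact_force: [0.2, 0.2, -0.7]
opening: 0.698
finger_force: 0.0
```

{"name": "drive_tool", "arguments": {"targets": [{"tx":0,"ty":0,"tz":0.8,"wx":0,"wy":0,"wz":0,"claw":0.4},{"tx":0,"ty":0,"tz":1,"wx":0,"wy":0,"wz":0,"claw":0.4},{"tx":0.1,"ty":-0.5,"tz":0.8,"wx":0,"wy":0,"wz":0.03,"claw":0.4},{"tx":0.3,"ty":-1,"tz":0,"wx":0,"wy":0,"wz":0.03,"claw":0.4},{"tx":0.3,"ty":-1,"tz":0,"wx":0,"wy":0,"wz":0.03,"claw":0.4},{"tx":0.3,"ty":-1,"tz":0,"wx":0,"wy":0,"wz":0.03,"claw":0.4},{"tx":0.3,"ty":-1,"tz":0,"wx":0,"wy":0,"wz":0.03,"claw":0.4},{"tx":0.3,"ty":-1,"tz":0,"wx":0,"wy":0,"wz":0.03,"claw":0.4}]}}

```text
clock: 22.75
tool_pos: [0.4289, 0.2135, 0.1042]
eef_rot: [-0.04, 0.999, 0.0, -0.0]
contact_force: [0.3, 0.9, 0.5]
opening: 0.701
finger_force: 0.0
```

{"name": "drive_tool", "arguments": {"targets": [{"tx":0.35,"ty":-1,"tz":0,"wx":0,"wy":0,"wz":0.03,"claw":0.4},{"tx":0.35,"ty":-1,"tz":0,"wx":0,"wy":0,"wz":0.03,"claw":0.4},{"tx":0.35,"ty":-1,"tz":0,"wx":0,"wy":0,"wz":0.03,"claw":0.4},{"tx":0.34,"ty":-0.94,"tz":0,"wx":0,"wy":0,"wz":0.05,"claw":0.4},{"tx":0,"ty":0,"tz":0,"wx":0,"wy":0,"wz":0,"claw":0.4},{"tx":0,"ty":0,"tz":0,"wx":0,"wy":0,"wz":0,"claw":0.4},{"tx":0,"ty":0,"tz":0,"wx":0,"wy":0,"wz":0,"claw":0.4},{"tx":0,"ty":0,"tz":0,"wx":0,"wy":0,"wz":0,"claw":0.4}]}}

```text
clock: 23.55
tool_pos: [0.4698, 0.0981, 0.104]
eef_rot: [-0.114, 0.994, 0.001, -0.0]
contact_force: [0.4, -0.4, 0.5]
opening: 0.698
finger_force: 0.0
```

Run:
```python
from h import *
s=snap('wrist','wr6.png')
```

```text
(no output)
```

View pics/wr6.png

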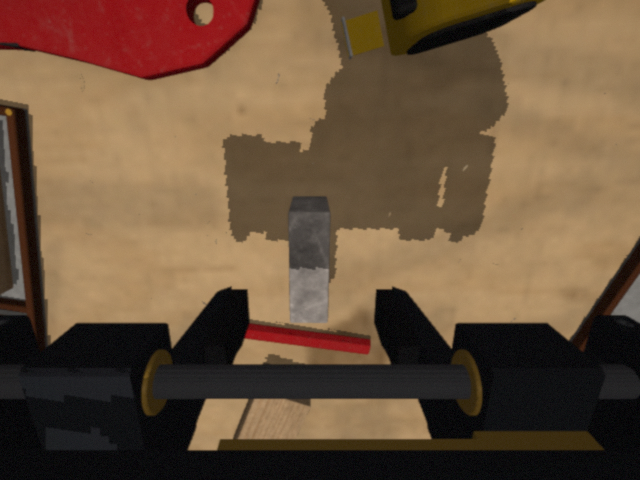

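The steel block (289–329) lies centred and parallel between the fingers (240, 380).

{"name": "drive_tool", "arguments": {"targets": [{"tx":0,"ty":-0.02,"tz":-0.6,"wx":0,"wy":0,"wz":0,"claw":0.4},{"tx":0,"ty":-0.02,"tz":-0.7,"wx":0,"wy":0,"wz":0,"claw":0.4},{"tx":0,"ty":0,"tz":-0.7,"wx":0,"wy":0,"wz":0,"claw":0.2},{"tx":0,"ty":0,"tz":-0.47,"wx":0,"wy":0,"wz":0,"claw":0},{"tx":0,"ty":0,"tz":0,"wx":0,"wy":0,"wz":0,"claw":-0.2},{"tx":0,"ty":0,"tz":0,"wx":0,"wy":0,"wz":0,"claw":-1},{"tx":0,"ty":0,"tz":0,"wx":0,"wy":0,"wz":0,"claw":-1},{"tx":0,"ty":0,"tz":0,"wx":0,"wy":0,"wz":0,"claw":-1}], "force": 50}}

```text
clock: 24.4
tool_pos: [0.4704, 0.0957, 0.0304]
eef_rot: [-0.112, 0.994, 0.001, -0.0]
contact_force: [-0.3, 0.8, -0.6]
opening: 0.278
finger_force: 50.0
```

{"name": "drive_tool", "arguments": {"targets": [{"tx":0,"ty":0,"tz":0.7,"wx":0,"wy":0,"wz":0,"claw":-1},{"tx":0,"ty":0,"tz":1,"wx":0,"wy":0,"wz":0,"claw":-1},{"tx":0,"ty":0.5,"tz":0.7,"wx":0,"wy":0,"wz":-0.03,"claw":-1},{"tx":0.02,"ty":1,"tz":0,"wx":0,"wy":0,"wz":-0.03,"claw":-1},{"tx":0.02,"ty":1,"tz":0,"wx":0,"wy":0,"wz":-0.03,"claw":-1},{"tx":0.02,"ty":1,"tz":0,"wx":0,"wy":0,"wz":-0.03,"claw":-1},{"tx":0.02,"ty":1,"tz":0,"wx":0,"wy":0,"wz":-0.03,"claw":-1},{"tx":0.02,"ty":1,"tz":0,"wx":0,"wy":0,"wz":-0.03,"claw":-1}]}}

```text
clock: 25.2
tool_pos: [0.4728, 0.2607, 0.102]
eef_rot: [-0.017, 1.0, -0.0, -0.001]
contact_force: [0.3, -0.6, -3.4]
opening: 0.282
finger_force: 50.0
```

{"name": "drive_tool", "arguments": {"targets": [{"tx":0.03,"ty":1,"tz":0,"wx":0,"wy":0,"wz":-0.03,"claw":-1},{"tx":0.03,"ty":1,"tz":0,"wx":0,"wy":0,"wz":-0.03,"claw":-1},{"tx":0.03,"ty":1,"tz":0,"wx":0,"wy":0,"wz":-0.03,"claw":-1},{"tx":0.03,"ty":0.55,"tz":0,"wx":0,"wy":0,"wz":-0.05,"claw":-1},{"tx":0,"ty":0,"tz":0,"wx":0,"wy":0,"wz":0,"claw":-1},{"tx":0,"ty":0,"tz":0,"wx":0,"wy":0,"wz":0,"claw":-1},{"tx":0,"ty":0,"tz":0,"wx":0,"wy":0,"wz":0,"claw":-1},{"tx":0,"ty":0,"tz":0,"wx":0,"wy":0,"wz":0,"claw":-1}]}}

```text
clock: 26.0
tool_pos: [0.4771, 0.3647, 0.1016]
eef_rot: [0.056, 0.998, -0.001, -0.001]
contact_force: [0.2, -0.3, -5.0]
opening: 0.275
finger_force: 50.0
```

Run:
```python
from h import *
s=snap('wrist','wr7.png')
```

```text
(no output)
```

View pics/wr7.png

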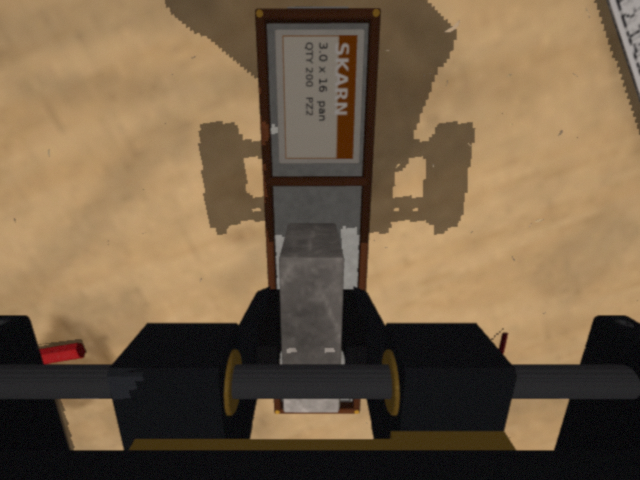

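The small carton is seated in its compartment, and the steel block (281–343) is centred over the middle one (265–370). Lower and release.

{"name": "drive_tool", "arguments": {"targets": [{"tx":0,"ty":0.05,"tz":-0.6,"wx":0,"wy":0,"wz":0,"claw":-1},{"tx":0,"ty":0,"tz":-0.8,"wx":0,"wy":0,"wz":0,"claw":-1},{"tx":0,"ty":0,"tz":-0.6,"wx":0,"wy":0,"wz":0,"claw":-1},{"tx":0,"ty":0,"tz":-0.2,"wx":0,"wy":0,"wz":0,"claw":-1},{"tx":0,"ty":0,"tz":0,"wx":0,"wy":0,"wz":0,"claw":-1},{"tx":0,"ty":0,"tz":0,"wx":0,"wy":0,"wz":0,"claw":-1},{"tx":0,"ty":0,"tz":0,"wx":0,"wy":0,"wz":0,"claw":-1},{"tx":0,"ty":0,"tz":0,"wx":0,"wy":0,"wz":0,"claw":-1}]}}

```text
clock: 26.85
tool_pos: [0.4771, 0.3684, 0.0363]
eef_rot: [0.055, 0.998, 0.001, -0.0]
contact_force: [0.2, 0.7, -3.5]
opening: 0.28
finger_force: 50.0
```

{"name": "drive_tool", "arguments": {"targets": [{"tx":0,"ty":0,"tz":-0.03,"wx":0,"wy":0,"wz":0,"claw":-1},{"tx":0,"ty":0,"tz":0,"wx":0,"wy":0,"wz":0,"claw":-1},{"tx":0,"ty":0,"tz":0,"wx":0,"wy":0,"wz":0,"claw":0.1},{"tx":0,"ty":0,"tz":0,"wx":0,"wy":0,"wz":0,"claw":0.1},{"tx":0,"ty":0,"tz":0,"wx":0,"wy":0,"wz":0,"claw":0.1},{"tx":0,"ty":0,"tz":0.7,"wx":0,"wy":0,"wz":0,"claw":0.1},{"tx":0,"ty":0,"tz":1,"wx":0,"wy":0,"wz":0,"claw":0.1},{"tx":0,"ty":0,"tz":1,"wx":0,"wy":0,"wz":0,"claw":0.1}]}}

```text
clock: 27.65
tool_pos: [0.4765, 0.3681, 0.1167]
eef_rot: [0.055, 0.998, -0.0, -0.001]
contact_force: [0.2, 0.4, -0.0]
opening: 0.55
finger_force: 0.0
```

{"name": "drive_tool", "arguments": {"targets": [{"tx":-0.2,"ty":0.8,"tz":1,"wx":0,"wy":0,"wz":0,"claw":0.1},{"tx":-0.5,"ty":1,"tz":1,"wx":0,"wy":0,"wz":0,"claw":0.1},{"tx":-0.8,"ty":1,"tz":1,"wx":0,"wy":0,"wz":0,"claw":0.1},{"tx":-1,"ty":1,"tz":0.5,"wx":0,"wy":0,"wz":0,"claw":0.1},{"tx":-1,"ty":1,"tz":0,"wx":0,"wy":0,"wz":0,"claw":0.1},{"tx":-1,"ty":1,"tz":0,"wx":0,"wy":0,"wz":0,"claw":0.1},{"tx":-0.8,"ty":0.8,"tz":0,"wx":0,"wy":0,"wz":0,"claw":0.1},{"tx":-0.2,"ty":0.2,"tz":0,"wx":0,"wy":0,"wz":0,"claw":0.1}]}}

```text
clock: 28.45
tool_pos: [0.3062, 0.5759, 0.2214]
eef_rot: [0.051, 0.999, 0.002, -0.002]
contact_force: [0.1, 0.4, 0.4]
opening: 0.547
finger_force: 0.0
```

```bash
python3 - <<'E'
from h import *
s=snap('top','top2.png'); i=s['image'];cv2.imwrite('pics/c2.png',cv2.resize(i[130:400,110:520],None,fx=1.95,fy=1.95,interpolation=2))
E
sed -e 's/^boxes=.*/boxes=dict(wax=(175,220,26),plain=(322,192,35),lc=(466,186,49),steel=(163,284,54),sc=(155,345,36),housedfar=(472,240,34),housednear=(475,285,34),pencil=(325,239,9))/' -e '/^C=/,$d' seg.py > seg2.py; python3 seg2.py
```

```text
table -0.0002917700955866742
wax c [575.7 355.6] size [40.7 72.5] yaw long 173.3 z 25.3 1040
plain c [629.4  97.1] size [44. 91.] yaw long 172.2 z 34.5 1404
lc c [ 626.9 -144.3] size [64.1 93.1] yaw long 3.1 z 48.9 2118
steel c [477.3 367.4] size [25.5 75.2] yaw long 173.3 z 53.5 801
sc c [379.8 379.3] size [49.3 70.1] yaw long 174.2 z 35.9 1424
housedfar c [ 532.3 -150.1] size [50.3 57.8] yaw long 93.3 z 33.5 1046
housednear c [ 459.5 -153.3] size [44.1 57. ] yaw long 92.8 z 33.5 948
pencil c [551.   95.2] size [ 16.8 142.6] yaw long 95.6 z 7.7 672
```

View pics/c2.png

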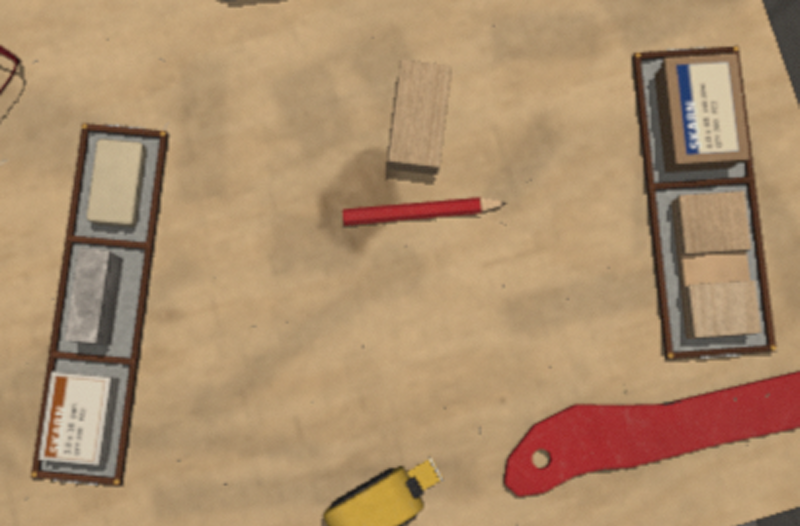

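All five are flat in their compartments: the tops sit at object height + 4 mm and are centred. The pencil and plain offcut haven't moved.

```bash
python3 -c "
from h import *
print(workorder.finish_job())"
```

```text
the job is handed in; nothing more can be done
None
```

The job is handed in: all five kit items lie flat and released in their own compartments, and the plain offcut and pencil moved no more than about 1 mm; the hand-in returned no verdict.

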